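# Weigh two castings and seat the sound one on its pin

## Robot

A 6-joint arm with a two-finger parallel gripper is mounted at the origin on a cart in front of the work surface, level with it; the furniture and walls round the work are solid. World frame = base frame: x ahead of the robot, y to its left, z up, the work surface at z = 0. Lengths are in mm, angles in rad, forces in N, time in s.
With the tool pointing down it reaches from about 300 to 775 mm from the base axis. Payload 14.6 kg.
Tool frame: the origin (TCP) lies between the finger pads; the fingertips stand manip.finger_overhang ahead of it and the grasp point (between the pads) lies 2 mm behind it (manip.finger_overhang is the distance from the TCP to the fingertips, in mm); z points along the fingers, y is the direction in which the jaws open and shut (so a half turn about z gives the same grasp; the last joint's range is limited). The gripper opens to 94 mm and grips with 3 to 60 N. Pads are 16 mm wide; open, the fingers measure 119 mm over their backs; the gripper's body (75 mm by 177 mm) begins 78 mm behind the grasp point.
Start: joints at [-1.371, 0.3, 1.521, -0, 1.321, -0.067], TCP at [144.999, -530.533, 222.446] pointing down, gripper open.
Joint ranges: [-3.03, 3.03], [-0.79, 2.21], [0.23, 2.52], [-1.04, 4.18], [0, 3.07], [-2.55, 2.55]. Speed limits (rad/s): [2.22, 2.22, 2.57, 3.14, 3.14, 3.14].

## Interface

Orientations are given as [roll, pitch, yaw] about the fixed x, y, z axes, in that order (R = Rz(yaw) Ry(pitch) Rx(roll)).
In Python, from cell import manip gives the robot as it stands.
- The arm moves only by the tool drive_tool, never from a script. Its argument "steps" is a list of rows, each an object with "delta_pos": the shift along the world's x, y, z in mm, a list of three; "yaw": the turn about the world's z in rad; "hand": the finger opening in mm, from 0 to 94. A call has 1 to 5 rows; each row shifts and turns the commanded pose from where the row before left it; what a row does not reach is not made up. A row lasts 1/12 s, in which the tool goes at most 41.7 mm and 7.16 degrees, less where a joint would pass 70% of its speed; a pose out of reach is approached as far as the arm can. A call is refused whole if a number of a shift passes 41.7 or a number of a turn 0.125, either way. A call with a gripper value outside its range is refused whole. The fingers move at their own pace and stop on an object; "squeeze" is the grip in N (left out, the last holds). Time passes only in rows, so rows that do not move let the fingers close. It gives the time, the measured TCP pose, the force and the opening at its end, in the units of the state.
- manip.read_state(): the state, without advancing time (a new reading comes with each control period).
- manip.camera(name): name is "scene" or "side" or "wrist"; returns a dict with "frame" (400x640x3 uint8, red, green, blue), "range_z" (400x640 float32, mm along the optical axis (not along the pixel's ray), 0 where there is no reading), "intrinsics" (3x3 intrinsics, pixels), "dist_coeffs" ([k1, k2, p1, p2, k3] as OpenCV has them; the pictures are not rectified), "position" and "attitude" of the camera in the world. Camera axes: x right, y down, z forward; pixel columns grow to the right and rows downward; lengths in mm; the calibration is good to about 2 mm. A picture is of the moment at which its call begins.
- manip.sign_off(): hands the job in, once; it reports no verdict.
The state is a dict: "clock": time; "joints": joint angles; "qd": joint speeds; "effort": joint torques, N m; "eef_pos": TCP position; "eef_rot": TCP orientation; "wrist_force": force on the tool from outside, world axes, zero at the start; "moment": the same for the moment, N m; "finger_gap": finger opening in mm.
Only numpy, scipy, OpenCV 4.12 (cv2) and the standard library are available. Lean on these libraries where they do the work, as an engineer would, in place of code of your own. Each camera call takes 0.05 s, during which the arm holds its last target.

## Task

One of the two look-alike bored sleeves has a hidden void: set both upright on the balance, one on each pan, let go and let the beam tip to show which is heavier. Then fit the heavier one over the locating pin of the fixture block, feeling for the pin without forcing it, until it sits fully down on the block, and leave the lighter one standing on its pan. Set everything down gently and leave the other things on the table where they are.

Things in the scene. Friction and masses are not known exactly. Their poses are not given: they have to be found in the camera images.
- sleeve_a: bored steel casting: plain round sleeve, 44 mm outside, 42 mm tall, straight through bore of 19 mm, standing upright on the table. Origin at the centre of its underside, z up along the bore. 0.25 to 0.38 kg. Looks the same as the other sleeve; one has a hidden void and is at least 75 g lighter; only the balance tells which.
- sleeve_b: bored steel casting: plain round sleeve, 44 mm outside, 42 mm tall, straight through bore of 19 mm, standing upright on the table. Origin at the centre of its underside, z up along the bore. 0.25 to 0.38 kg. Looks the same as the other sleeve; one has a hidden void and is at least 75 g lighter; only the balance tells which.
- pan_left_top (a point): centre of the upper face of the balance's left pan (the one towards +y), a flat steel disc 92 mm across and 4 mm thick without a rim, about 96 mm above the table when the beam is level. The pan stays level and moves up to 22 mm up or down with the beam; it yields by about 5 mm per newton, and is hard at its lower stop.
- pan_right_top (a point): centre of the upper face of the balance's right pan (the one towards -y), a flat steel disc 92 mm across and 4 mm thick without a rim, about 96 mm above the table when the beam is level. The pan stays level and moves up to 22 mm up or down with the beam; it yields by about 5 mm per newton, and is hard at its lower stop.
- beam (a joint): tilt of the balance beam (rad): 0 level, positive when the left (+y) pan is down, negative when the right one is down; stops at +0.20 and -0.20. Equal arms of 110 mm. The empty beam is sprung level; it tips to the heavier side by about 0.5 rad per kg of difference and is at rest after about 1 s: 0.12 to 0.19 with one sleeve alone, 0.03 to 0.07 with one on each pan.
- seat (a point): centre of the upper face of the fixture block, a dark steel block 84 x 84 x 22 mm fixed to the table; the heavier sleeve must sit flat on this face, over the pin. z up, x and y along the block's sides.
- seal_jar: bystander: round jar of sealing rings with a black lid, 58 mm across, 56 mm tall, origin at the centre of its underside; leave alone
- tape_measure: bystander: tape measure, 34 x 79 x 57 mm, standing, origin at the centre of its underside; leave alone
- thread_tape: bystander: flat white roll of thread tape, 54 mm across, 15 mm high, origin at the centre of its underside; leave alone
- fixture: the fixture block (see seat), origin at the centre of its underside. A rigid steel locating pin, 16 mm across, stands 24 mm above the block's face, its top 2 mm chamfered to 12 mm. The pin is adjustable: clamped up to 4.5 mm off the block's centre in each of x and y, differently each time; its place is not measured and must be felt for. Block and pin do not yield.
- balance: the balance with its beam and pans; its grey foot, 90 x 190 mm, is fixed to the table and the beam runs below the pans; origin on the table under the middle of the foot, y along the beam towards the left pan. A fixed push rail stands along the right edge of the table (y = -0.355, x 0.43 to 0.85, up to 0.38 m high)

How it is judged:
By the outcome, as a careful person would: the job done as asked, in the order asked, and still so for the second after the job is handed in, with the robot touching nothing.
It also fails if it takes over 72 s, if anything falls off the work surface, if the arm or the gripper's body presses on something with over 40 N, if the wrist force passes 120 N, or if a joint passes its speed limit or range.

## Working session

There is one attempt and no reset: what is moved stays moved. The work goes in short steps, Python scripts to look and compute and a tool call to move; the robot and the scene stay as the last step left them, time stands still between calls to the robot, and variables do not carry over. Pictures are saved under pics/ and viewed, and the job is handed in when it is done.

Besides the shell and the picture viewer there is one more tool, called after "Request:" as name([rows], argument=value, ...), one row to a line, values as JSON. drive_tool: Moves the arm, as the interface text tells. Its arguments: {"type":"object","properties":{"steps":{"type":"array"},"squeeze":{"type":"number"}},"required":["steps"]}

```bash
ls; mkdir -p pics; python3 - <<'E'
from cell import manip
import cv2,numpy as np
print({k:np.round(v,3) for k,v in manip.read_state().items()}, manip.finger_overhang)
for n in ["scene","side","wrist"]:
    c=manip.camera(n); cv2.imwrite(f"pics/{n}0.png",c["frame"][:,:,::-1])
    np.savez(f"pics/{n}0.npz",**{k:np.array(v) for k,v in c.items()})
    print(n,c["intrinsics"],c["dist_coeffs"],c["position"],c["attitude"])
E
```

```text
pics
{'clock': np.float64(0.0), 'joints': array([-1.371,  0.3  ,  1.522,  0.   ,  1.321, -0.067]), 'qd': array([ 0.   ,  0.003,  0.   , -0.001, -0.   , -0.002]), 'effort': array([-2.0000e-03, -5.3181e+01, -3.5273e+01,  7.1000e-02,  2.4000e-02,
       -0.0000e+00]), 'eef_pos': array([ 144.936, -530.308,  221.88 ]), 'eef_rot': array([-3.14 , -0.   ,  0.267]), 'wrist_force': array([ 0.022,  0.827, -0.894]), 'moment': array([-0.015, -0.019,  0.025]), 'finger_gap': np.float64(94.052)} 17.0
scene [[514.49039276   0.         314.23756312]
 [  0.         514.49039276 203.54202285]
 [  0.           0.           1.        ]] [-0.11934439  0.          0.          0.          0.        ] [ 41.58675016 628.0675787  639.21216226] [-2.14141396  0.00808322 -2.43936931]
side [[405.36251475   0.         318.48555021]
 [  0.         405.36251475 195.35761859]
 [  0.           0.           1.        ]] [-0.00943549  0.          0.          0.          0.        ] [ 234.23838515 -587.35736815  601.86336198] [-2.22506124  0.00835425 -0.61385038]
wrist [[343.44874251   0.         320.02272139]
 [  0.         343.44874251 202.14755505]
 [  0.           0.           1.        ]] [-0.06650032  0.          0.          0.          0.        ] [ 217.59117549 -510.18765583  383.64262906] [ 2.87622615e+00  8.11300820e-04 -1.30490043e+00]
```

View pics/scene0.png

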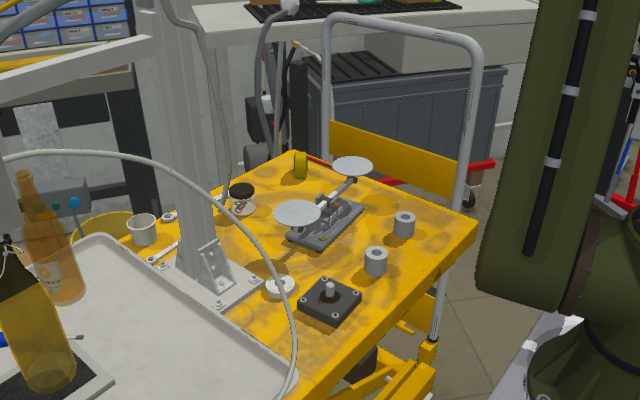

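View pics/side0.png

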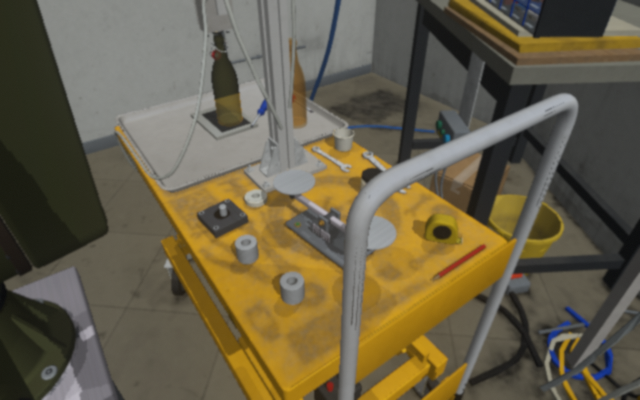

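View pics/wrist0.png

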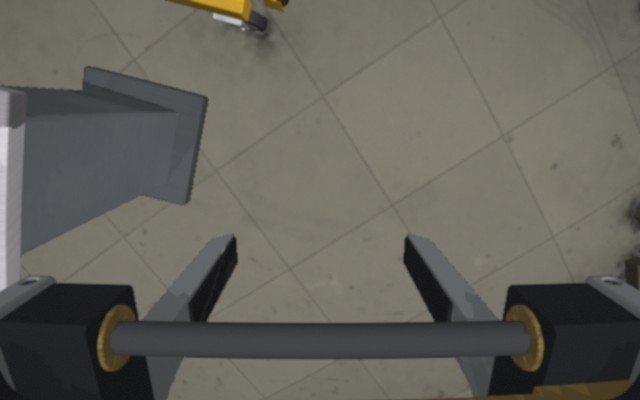

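The scene view shows sleeves at (376,260) and (404,224), the fixture at (330,298), and the pans at (297,213) and (352,166). The side view shows sleeves at (246,249) and (292,288). Next I'll measure them.

```bash
cat > h.py <<'E'
import numpy as np,cv2
from scipy.spatial.transform import Rotation as R
def load(n): return dict(np.load(f"pics/{n}.npz"))
def snap(name,tag):
    from cell import manip
    c=manip.camera(name); cv2.imwrite(f"pics/{tag}.png",c["frame"][:,:,::-1])
    c={k:np.array(v) for k,v in c.items()}; np.savez(f"pics/{tag}.npz",**c); return c
def cloud(c):
    K=c["intrinsics"];h,w=c["range_z"].shape
    u,v=np.meshgrid(np.arange(w),np.arange(h))
    p=cv2.undistortPoints(np.stack([u,v],-1).reshape(-1,1,2).astype(float),K,c["dist_coeffs"]).reshape(h,w,2)
    z=c["range_z"].astype(float)
    P=np.dstack([p*z[...,None],z])
    A=c["attitude"]; M=R.from_euler('xyz',A).as_matrix() if A.size==3 else A
    W=P@M.T+c["position"]; W[z<=0]=np.nan
    return W
def circ(pts):
    pts=np.asarray(pts,float);A=np.c_[2*pts,np.ones(len(pts))]
    s=np.linalg.lstsq(A,(pts**2).sum(1),rcond=None)[0]
    return s[0],s[1],np.sqrt(s[2]+s[0]**2+s[1]**2)
E
python3 - <<'E'
from h import *
for n,px in (("scene0",{"s1":(376,253),"s2":(404,217),"panL":(297,213),"panR":(352,166),"fix":(330,312),"pin":(331,283),"table":(400,280),"jar":(241,190),"tape":(300,165),"roll":(283,285),"post":(200,200),"foot":(215,290)}),("side0",{"s1":(246,242),"s2":(292,280),"fix":(222,222),"pin":(222,208),"table":(270,330),"panR":(380,233),"panL":(295,182)})):
    W=cloud(load(n))
    for k,(u,v) in px.items(): print(n,k,np.round(W[v,u]))
    # top-down height map
    x=W[...,0];y=W[...,1];z=W[...,2]
    m=(x>250)&(x<1000)&(y>-420)&(y<500)&(z>-20)&(z<250)
    im=np.zeros((600,800,3),np.uint8)
    r=((950-x[m])/750*600).astype(int).clip(0,599);cc=((400-y[m])/1.25).astype(int).clip(0,799)
    im[r,cc]=cv2.applyColorMap((z[m]+20).clip(0,200).astype(np.uint8)[:,None],cv2.COLORMAP_JET)[:,0]
    cv2.imwrite(f"pics/top_{n}.png",im)
E
```

```text
scene0 s1 [452. -31.  34.]
scene0 s2 [ 476. -170.   33.]
scene0 panL [594.  33.  97.]
scene0 panR [ 623. -180.   99.]
scene0 fix [428. 138.  22.]
scene0 pin [455. 102.  48.]
scene0 table [393. -28.   1.]
scene0 jar [790.  -0.  58.]
scene0 tape [ 785. -190.   42.]
scene0 roll [551. 124.   3.]
scene0 post [657. 202. 184.]
scene0 foot [618. 227.  23.]
side0 s1 [451. -18.  32.]
side0 s2 [ 474. -155.   31.]
side0 fix [441.  80.  20.]
side0 pin [452.  95.  45.]
side0 table [ 399. -201.   -4.]
side0 panR [ 637. -203.   95.]
side0 panL [598.  23.  95.]
```

```bash
python3 - <<'E'
from h import *
def clus(W,box,zr):
    x0,x1,y0,y1=box
    m=(W[...,0]>x0)&(W[...,0]<x1)&(W[...,1]>y0)&(W[...,1]<y1)&(W[...,2]>zr[0])&(W[...,2]<zr[1]); return W[m]
for n in("scene0","side0"):
    W=cloud(load(n))
    for nm,box,zr in(("s1",(410,500,-70,20),(36,48)),("s2",(430,520,-210,-115),(36,48)),("panL",(520,680,-30,110),(85,108)),("panR",(540,720,-280,-130),(85,108)),("fix",(370,530,40,190),(17,27)),("pin",(420,480,70,130),(36,52)),("mast",(500,900,90,400),(100,330)),("jar",(730,860,-60,60),(45,70)),("tape",(700,880,-260,-130),(40,70))):
        p=clus(W,box,zr)
        if len(p)<5: print(n,nm,len(p));continue
        hull=cv2.convexHull(p[:,:2].astype(np.float32))
        (c,r)=cv2.minEnclosingCircle(hull); rect=cv2.minAreaRect(hull)
        print(n,nm,len(p),"zmed %.1f"%np.median(p[:,2]),"bbox",np.round([p[:,0].min(),p[:,0].max(),p[:,1].min(),p[:,1].max()]),"circ",np.round(c,1),round(r,1),"rect",np.round(rect[0],1),np.round(rect[1],1),round(rect[2],1))
E
```

```text
scene0 s1 284 zmed 42.4 bbox [426. 468. -45.  -1.] circ [447.1 -22.3] 23.9 rect [447.3 -22.4] [42.1 43. ] 6.1
scene0 s2 235 zmed 42.5 bbox [ 447.  491. -181. -136.] circ [ 469.2 -158.6] 23.2 rect [ 469.6 -158.4] [43.2 44.1] 71.0
scene0 panL 1052 zmed 97.2 bbox [550. 644. -15.  75.] circ [597.9  30.9] 48.0 rect [597.3  30.3] [92.3 91.8] 24.2
scene0 panR 687 zmed 97.4 bbox [ 582.  673. -238. -141.] circ [ 626.  -188.9] 49.2 rect [ 626.5 -187. ] [90.4 92.5] 39.5
scene0 fix 1599 zmed 22.7 bbox [407. 528.  64. 155.] circ [465.8 110.1] 68.3 rect [469.9 110.4] [121.1  86.7] 5.2
scene0 pin 80 zmed 44.8 bbox [448. 464.  98. 113.] circ [455.7 105.8] 8.5 rect [454.8 105.1] [13.8 16.2] 39.1
scene0 mast 5984 zmed 229.7 bbox [500. 842. 160. 400.] circ [670.9 326.2] 185.7 rect [672.3 325. ] [333.9 173.5] 49.0
scene0 jar 352 zmed 57.0 bbox [766. 823. -34.  23.] circ [794.3  -5.6] 29.2 rect [794.8  -5.4] [55.7 56.8] 71.3
scene0 tape 188 zmed 53.8 bbox [ 777.  826. -235. -180.] circ [ 802.4 -207.6] 29.3 rect [ 800.6 -208.9] [32.3 55.6] 40.8
side0 s1 260 zmed 40.6 bbox [426. 468. -49.  -4.] circ [448.3
[... 274 characters left out ...]
5.3
side0 panR 740 zmed 95.2 bbox [ 592.  674. -236. -162.] circ [ 629.8 -193.3] 46.0 rect [ 640.9 -204.8] [91.5 48.3] 42.8
side0 fix 868 zmed 20.8 bbox [407. 498.  60. 152.] circ [451.8 104. ] 56.5 rect [451.8 106.8] [84.8 87.7] 6.5
side0 pin 44 zmed 43.2 bbox [448. 463.  94. 109.] circ [454.6 101.5] 8.5 rect [455.3 101.3] [13.8 13.5] 12.6
side0 mast 3479 zmed 234.7 bbox [500. 865. 156. 400.] circ [682.6 318. ] 195.2 rect [685.1 317.2] [338.8 213. ] 51.4
side0 jar 187 zmed 55.0 bbox [766. 821. -22.  18.] circ [794.4  -6.6] 28.5 rect [ 7.928e+02 -5.000e-01] [56.1 36. ] 13.3
side0 tape 382 zmed 51.5 bbox [ 775.  832. -245. -188.] circ [ 803.4 -216.8] 31.1 rect [ 803.8 -215.9] [35.  56.9] 40.2
```

View pics/top_scene0.png

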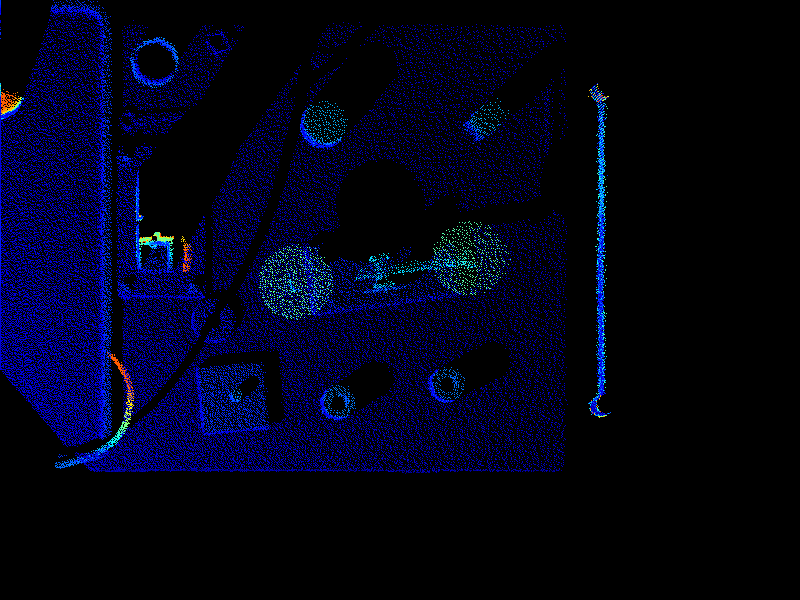

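View pics/top_side0.png

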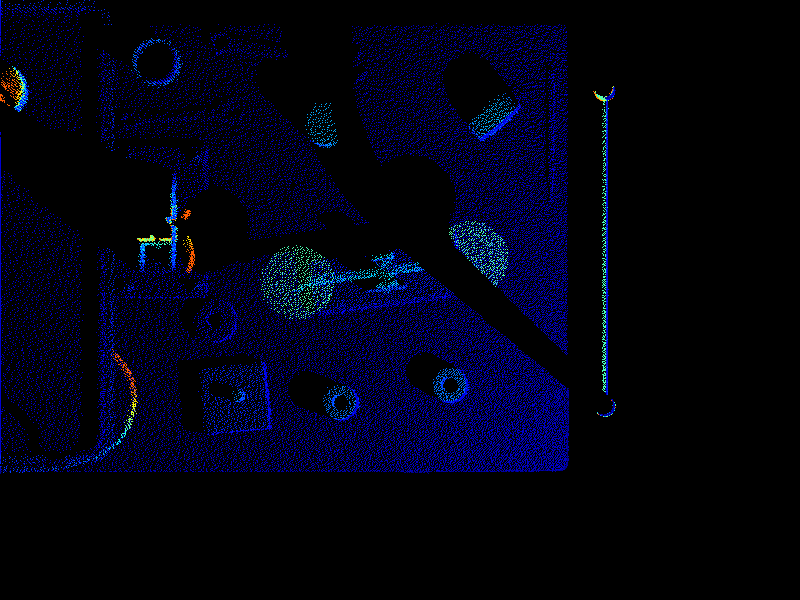

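Request:
drive_tool([
  {"delta_pos":[15,38,0],"yaw":0,"hand":94},
  {"delta_pos":[15,38,0],"yaw":0,"hand":94},
  {"delta_pos":[15,38,0],"yaw":-0.05,"hand":94},
  {"delta_pos":[15,38,0],"yaw":-0.05,"hand":94},
  {"delta_pos":[15,38,0],"yaw":-0.05,"hand":94},
])

```text
clock: 0.57
eef_pos: [220.1, -338.6, 222.1]
eef_rot: [-3.141, 0.0, 0.114]
wrist_force: [1.6, -0.5, 0.3]
finger_gap: 94.2
```

```bash
python3 - <<'E'
from h import *
for n in("scene0","side0"):
    W=cloud(load(n)).reshape(-1,3)
    m=(W[:,0]>300)&(W[:,0]<720)&(W[:,1]>110)&(W[:,1]<450)&(W[:,2]>60)&(W[:,2]<500)
    p=W[m]
    for z0 in range(60,500,40):
        q=p[(p[:,2]>=z0)&(p[:,2]<z0+40)]
        if len(q): i=q[:,1].argmin(); print(n,z0,len(q),"ymin at",np.round(q[i]),"xmin at",np.round(q[q[:,0].argmin()]))
E
```

```text
scene0 60 1109 ymin at [640. 183.  82.] xmin at [383. 274.  61.]
scene0 100 851 ymin at [653. 184. 125.] xmin at [412. 245. 100.]
scene0 140 940 ymin at [639. 161. 178.] xmin at [439. 239. 140.]
scene0 180 931 ymin at [636. 160. 184.] xmin at [463. 238. 182.]
scene0 220 960 ymin at [617. 162. 238.] xmin at [488. 246. 221.]
scene0 260 1233 ymin at [607. 170. 263.] xmin at [512. 269. 261.]
scene0 300 1390 ymin at [598. 177. 306.] xmin at [535. 292. 302.]
scene0 340 1764 ymin at [652. 183. 356.] xmin at [561. 332. 341.]
scene0 380 1482 ymin at [651. 183. 411.] xmin at [572. 214. 414.]
scene0 420 3975 ymin at [653. 182. 440.] xmin at [567. 223. 459.]
scene0 460 2873 ymin at [653. 183. 460.] xmin at [549. 266. 500.]
side0 60 577 ymin at [689. 178.  73.] xmin at [386. 269.  62.]
side0 100 406 ymin at [662. 178. 102.] xmin at [415. 244. 100.]
side0 140 428 ymin at [636. 158. 178.] xmin at [441. 234. 140.]
side0 180 484 ymin at [626. 157. 211.] xmin at [464. 234. 181.]
side0 220 646 ymin at [619. 156. 222.] xmin at [491. 246. 222.]
side0 260 717 ymin at [690. 161. 286.] xmin at [513. 266. 260.]
side0 300 771 ymin at [691. 161. 310.] xmin at [537. 292. 301.]
side0 340 851 ymin at [699. 161. 352.] xmin at [562. 326. 340.]
side0 380 814 ymin at [699. 162. 395.] xmin at [573. 207. 416.]
side0 420 41 ymin at [661. 182. 421.] xmin at [571. 209. 427.]
```

Request:
drive_tool([
  {"delta_pos":[28,35,0],"yaw":-0.03,"hand":94},
  {"delta_pos":[28,35,0],"yaw":-0.03,"hand":94},
  {"delta_pos":[32,33,0],"yaw":-0.03,"hand":94},
  {"delta_pos":[35,30,0],"yaw":-0.024,"hand":94},
  {"delta_pos":[40,20,0],"yaw":0,"hand":94},
])

```text
clock: 0.98
eef_pos: [370.7, -197.4, 222.9]
eef_rot: [3.141, -0.001, 0.001]
wrist_force: [-0.3, -1.2, 0.5]
finger_gap: 94.3
```

Request:
drive_tool([
  {"delta_pos":[40,15,-20],"yaw":0,"hand":94},
  {"delta_pos":[36,6,-30],"yaw":0,"hand":94},
  {"delta_pos":[10,3,-32],"yaw":0,"hand":94},
  {"delta_pos":[0,0,0],"yaw":0,"hand":94},
])

```text
clock: 1.32
eef_pos: [446.5, -176.2, 140.8]
eef_rot: [-3.138, 0.008, 0.005]
wrist_force: [0.1, -0.4, -1.3]
finger_gap: 94.1
```

```bash
python3 - <<'E'
from h import *
from cell import manip
c=snap("wrist","w1"); W=cloud(c)
s=manip.read_state();print(s["clock"],s["eef_pos"],s["eef_rot"],s["wrist_force"])
m=(W[...,2]>36)&(W[...,2]<48)&(abs(W[...,0]-469)<45)&(abs(W[...,1]+161)<45)
p=W[m];h=cv2.convexHull(p[:,:2].astype(np.float32));print(len(p),cv2.minEnclosingCircle(h),np.median(p[:,2]))
E
```

```text
1.3667 [ 446.2349718  -177.15087092  143.80272977] [-3.13892625  0.00545362  0.00441098] [-0.05045097 -1.08500631  1.19122444]
2000 ((467.390625, -162.0390167236328), 21.968734741210938) 41.37138041385617
```

View pics/w1.png

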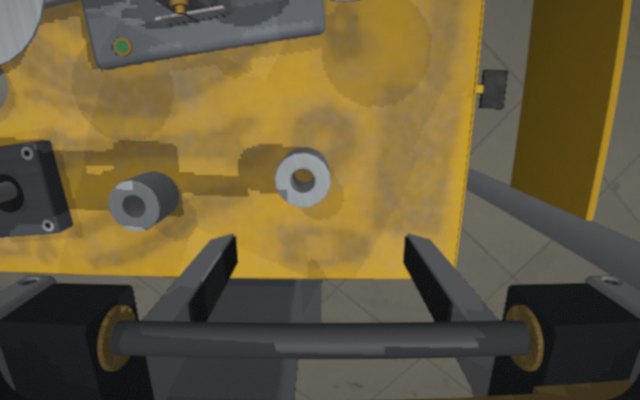

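Wrist view: sleeve 2 is at (303,178), between the fingers and slightly to the left. It measures (467.7,-162) with its top at z 41.4 and radius 22, which matches the other cameras. I'll descend on it.

Request:
drive_tool([
  {"delta_pos":[12,8,-20],"yaw":0,"hand":94},
  {"delta_pos":[10,7.5,-25],"yaw":0,"hand":94},
  {"delta_pos":[0,0,-25],"yaw":0,"hand":94},
  {"delta_pos":[0,0,-20],"yaw":0,"hand":80},
  {"delta_pos":[0,0,0],"yaw":0,"hand":70},
])

```text
clock: 1.78
eef_pos: [467.5, -162.8, 55.0]
eef_rot: [-3.14, 0.003, 0.002]
wrist_force: [-0.8, -0.3, -1.1]
finger_gap: 84.0
```

Request:
drive_tool([
  {"delta_pos":[0,1,-16],"yaw":0,"hand":60},
  {"delta_pos":[0,0,-14],"yaw":0,"hand":60},
  {"delta_pos":[0,0,0],"yaw":0,"hand":52},
  {"delta_pos":[0,0,0],"yaw":0,"hand":46},
  {"delta_pos":[0,0,0],"yaw":0,"hand":42},
], squeeze=15)

```text
clock: 2.2
eef_pos: [469.7, -162.4, 28.4]
eef_rot: [3.141, -0.002, 0.002]
wrist_force: [-0.1, 0.0, 0.2]
finger_gap: 50.4
```

Request:
drive_tool([
  {"delta_pos":[0,0,0],"yaw":0,"hand":36},
  {"delta_pos":[0,0,0],"yaw":0,"hand":30},
  {"delta_pos":[0,0,0],"yaw":0,"hand":30},
  {"delta_pos":[0,0,0],"yaw":0,"hand":30},
], squeeze=20)

```text
clock: 2.53
eef_pos: [469.7, -162.2, 28.0]
eef_rot: [3.141, -0.002, 0.003]
wrist_force: [-3.1, -0.6, 9.7]
finger_gap: 44.1
```

Request:
drive_tool([
  {"delta_pos":[0,0,5],"yaw":0,"hand":30},
  {"delta_pos":[0,0,15],"yaw":0,"hand":30},
  {"delta_pos":[0,0,25],"yaw":0,"hand":30},
  {"delta_pos":[0,0,30],"yaw":0,"hand":30},
  {"delta_pos":[0,0,30],"yaw":0,"hand":30},
])

```text
clock: 2.95
eef_pos: [468.5, -161.5, 132.8]
eef_rot: [-3.141, 0.001, 0.003]
wrist_force: [0.6, -1.2, -3.6]
finger_gap: 44.1
```

Request:
drive_tool([
  {"delta_pos":[20,-4,30],"yaw":0,"hand":30},
  {"delta_pos":[30,-6,10],"yaw":0,"hand":30},
  {"delta_pos":[30,-6,0],"yaw":0,"hand":30},
  {"delta_pos":[30,-6,0],"yaw":0,"hand":30},
  {"delta_pos":[28,-5,0],"yaw":0,"hand":30},
])

```text
clock: 3.37
eef_pos: [608.2, -189.0, 172.0]
eef_rot: [3.142, -0.0, 0.003]
wrist_force: [-0.2, -0.5, -3.6]
finger_gap: 44.0
```

Request:
drive_tool([
  {"delta_pos":[20,-2,0],"yaw":0,"hand":30},
  {"delta_pos":[0,0,0],"yaw":0,"hand":30},
  {"delta_pos":[0,0,0],"yaw":0,"hand":30},
])

```text
clock: 3.62
eef_pos: [627.0, -190.6, 170.8]
eef_rot: [-3.141, 0.001, 0.003]
wrist_force: [-0.1, 0.5, -3.7]
finger_gap: 44.4
```

```bash
cat > look.py <<'E'
import sys
from h import *
from cell import manip
s=manip.read_state();print(s["clock"],np.round(s["eef_pos"],1),np.round(s["eef_rot"],3),np.round(s["wrist_force"],1),round(float(s["finger_gap"]),1))
for n in sys.argv[2:]: snap(n,n+sys.argv[1])
E
python3 look.py 2 wrist side scene
```

```text
3.6167 [ 627.  -190.6  170.8] [-3.141e+00  1.000e-03  3.000e-03] [-0.1  0.5 -3.7] 44.4
```

View pics/wrist2.png

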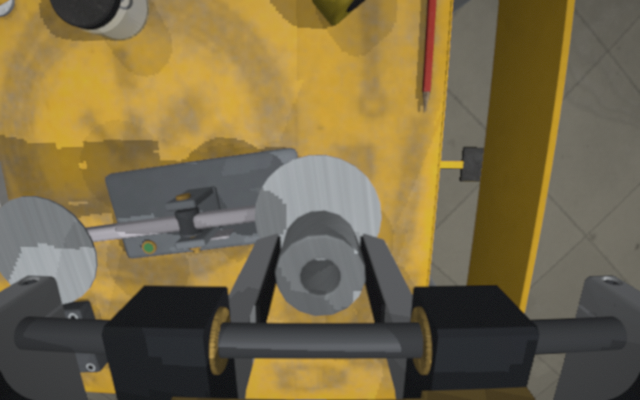

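View pics/scene2.png

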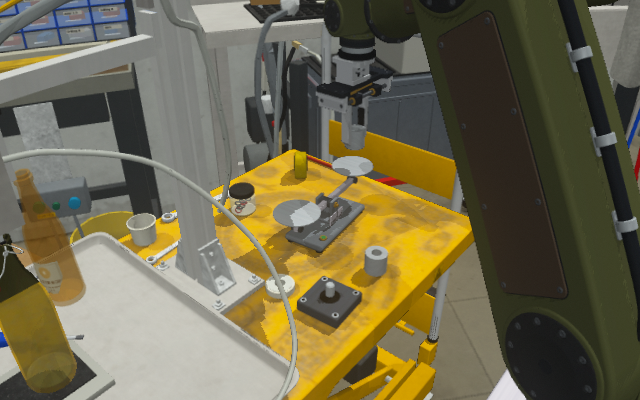

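Wrist view: the sleeve is held centred at (320,275), with the right pan behind it at (318,205). I'll measure where the pan lies relative to the sleeve.

```bash
python3 - <<'E'
from h import *
for n in("wrist2","scene2"):
    W=cloud(load(n))
    for nm,b,z in(("panR",(570,690,-250,-130),(88,105)),("held",(590,660,-230,-150),(180,192)),("panL",(540,660,-30,90),(88,105))):
        m=(W[...,0]>b[0])&(W[...,0]<b[1])&(W[...,1]>b[2])&(W[...,1]<b[3])&(W[...,2]>z[0])&(W[...,2]<z[1]);p=W[m]
        if len(p)<10: continue
        h=cv2.convexHull(p[:,:2].astype(np.float32));print(n,nm,len(p),np.median(p[:,2]),cv2.minEnclosingCircle(h),p.min(0).round(),p.max(0).round())
E
```

```text
wrist2 panR 7193 95.52874717623467 ((626.0538330078125, -188.4761505126953), 45.71847915649414) [ 592. -234.   92.] [ 672. -143.   98.]
wrist2 held 5717 184.0318399420929 ((635.4968872070312, -190.2532196044922), 34.00517272949219) [ 604. -224.  180.] [ 647. -156.  192.]
wrist2 panL 7449 95.41532079631116 ((596.2972412109375, 29.485210418701172), 46.92086410522461) [551. -17.  92.] [642.  72.  98.]
scene2 panR 687 97.42487282328398 ((627.3662109375, -186.73797607421875), 49.314571380615234) [ 580. -235.   91.] [ 674. -141.  101.]
scene2 held 216 186.2796326165576 ((625.0179443359375, -188.89828491210938), 36.695125579833984) [ 603. -225.  180.] [ 642. -153.  192.]
scene2 panL 1049 97.20850505607905 ((596.9284057617188, 29.17479133605957), 47.68967056274414) [551. -17.  93.] [644.  76. 101.]
```

Request:
drive_tool([
  {"delta_pos":[0,1,-15],"yaw":0,"hand":30},
  {"delta_pos":[0,0,-15],"yaw":0,"hand":30},
  {"delta_pos":[0,0,-8],"yaw":0,"hand":30},
  {"delta_pos":[0,0,-4],"yaw":0,"hand":30},
  {"delta_pos":[0,0,-4],"yaw":0,"hand":30},
])

```text
clock: 4.18
eef_pos: [626.9, -189.8, 125.6]
eef_rot: [3.142, -0.0, 0.003]
wrist_force: [1.1, 0.3, -2.5]
finger_gap: 44.0
```

Request:
drive_tool([
  {"delta_pos":[0,0,-3],"yaw":0,"hand":30},
  {"delta_pos":[0,0,-3],"yaw":0,"hand":30},
  {"delta_pos":[0,0,-2],"yaw":0,"hand":30},
  {"delta_pos":[0,0,-2],"yaw":0,"hand":30},
  {"delta_pos":[0,0,0],"yaw":0,"hand":30},
])

```text
clock: 4.6
eef_pos: [627.1, -189.7, 115.3]
eef_rot: [3.142, -0.0, 0.003]
wrist_force: [-0.1, 0.1, -2.1]
finger_gap: 44.0
```

Request:
drive_tool([
  {"delta_pos":[0,0,-2],"yaw":0,"hand":30},
  {"delta_pos":[0,0,-2],"yaw":0,"hand":30},
  {"delta_pos":[0,0,-2],"yaw":0,"hand":30},
  {"delta_pos":[0,0,0],"yaw":0,"hand":30},
  {"delta_pos":[0,0,0],"yaw":0,"hand":30},
])

```text
clock: 5.02
eef_pos: [627.1, -189.8, 109.3]
eef_rot: [3.142, -0.0, 0.003]
wrist_force: [0.2, 1.7, 0.5]
finger_gap: 44.3
```

```bash
python3 look.py 3 side; python3 - <<'E'
from h import *
W=cloud(load("side3"))
for b in((540,660,-30,90),(570,690,-250,-130)):
    m=(W[...,0]>b[0])&(W[...,0]<b[1])&(W[...,1]>b[2])&(W[...,1]<b[3])&(W[...,2]>65)&(W[...,2]<120);p=W[m];print(len(p),np.percentile(p[:,2],[10,25,50,75,90]))
E
```

```text
5.0167 [ 627.1 -189.8  109.3] [ 3.142e+00 -0.000e+00  3.000e-03] [0.2 1.7 0.5] 44.3
1014 [ 75.94173704 108.68353529 109.65449684 110.31510667 110.90732707]
615 [ 79.59546175  80.40142296  81.48217404 105.08377706 114.22197583]
```

View pics/side3.png

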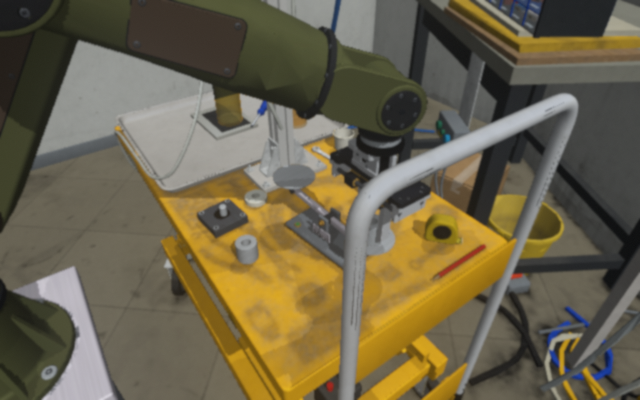

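Request:
drive_tool([
  {"delta_pos":[0,0,-1],"yaw":0,"hand":30},
  {"delta_pos":[0,0,0],"yaw":0,"hand":30},
  {"delta_pos":[0,0,0],"yaw":0,"hand":30},
])

```text
clock: 5.32
eef_pos: [627.1, -189.8, 108.4]
eef_rot: [3.142, -0.0, 0.003]
wrist_force: [0.7, 1.4, -1.1]
finger_gap: 44.4
```

Request:
drive_tool([
  {"delta_pos":[0,0,0],"yaw":0,"hand":30},
])

```text
clock: 5.4
eef_pos: [627.1, -189.8, 108.4]
eef_rot: [3.142, -0.0, 0.003]
wrist_force: [1.0, 1.2, -1.2]
finger_gap: 44.0
```

Request:
drive_tool([
  {"delta_pos":[0,0,0],"yaw":0,"hand":30},
])

```text
clock: 5.48
eef_pos: [627.1, -189.7, 108.4]
eef_rot: [-3.142, -0.0, 0.003]
wrist_force: [1.2, 1.9, 0.0]
finger_gap: 44.0
```

Force is about zero to -1 N, so I'll release slowly.

Request:
drive_tool([
  {"delta_pos":[0,0,-1],"yaw":0,"hand":42},
  {"delta_pos":[0,0,0],"yaw":0,"hand":45},
  {"delta_pos":[0,0,0],"yaw":0,"hand":48},
  {"delta_pos":[0,0,0],"yaw":0,"hand":54},
  {"delta_pos":[0,0,0],"yaw":0,"hand":64},
])

```text
clock: 5.9
eef_pos: [627.0, -189.9, 107.4]
eef_rot: [3.141, 0.0, 0.003]
wrist_force: [0.3, 0.0, 0.9]
finger_gap: 57.0
```

Request:
drive_tool([
  {"delta_pos":[0,0,0],"yaw":0,"hand":74},
  {"delta_pos":[0,0,0],"yaw":0,"hand":76},
  {"delta_pos":[0,0,10],"yaw":0,"hand":80},
  {"delta_pos":[0,0,20],"yaw":0,"hand":84},
  {"delta_pos":[0,0,30],"yaw":0,"hand":90},
])

```text
clock: 6.32
eef_pos: [626.1, -189.5, 166.4]
eef_rot: [-3.14, 0.004, 0.003]
wrist_force: [0.6, -0.1, -0.2]
finger_gap: 87.3
```

Request:
drive_tool([
  {"delta_pos":[-20,10,20],"yaw":0,"hand":94},
  {"delta_pos":[-30,30,0],"yaw":0,"hand":94},
  {"delta_pos":[-30,30,0],"yaw":0,"hand":94},
  {"delta_pos":[-30,30,0],"yaw":0,"hand":94},
  {"delta_pos":[-30,30,0],"yaw":0,"hand":94},
])

```text
clock: 6.73
eef_pos: [487.6, -60.9, 188.0]
eef_rot: [3.141, -0.001, 0.002]
wrist_force: [0.9, 0.9, 0.4]
finger_gap: 94.1
```

```bash
python3 look.py 4 wrist scene; python3 - <<'E'
from h import *
for n in("wrist4","scene4"):
    W=cloud(load(n))
    for nm,b,z in(("s1",(410,490,-70,20),(36,48)),("s2",(580,680,-250,-130),(115,132)),("panR",(580,680,-250,-130),(70,90)),("panL",(540,660,-30,90),(98,118))):
        m=(W[...,0]>b[0])&(W[...,0]<b[1])&(W[...,1]>b[2])&(W[...,1]<b[3])&(W[...,2]>z[0])&(W[...,2]<z[1]);p=W[m]
        if len(p)<10: continue
        h=cv2.convexHull(p[:,:2].astype(np.float32));print(n,nm,len(p),np.median(p[:,2]),cv2.minEnclosingCircle(h))
E
```

```text
6.7333 [487.6 -60.9 188. ] [ 3.141e+00 -1.000e-03  2.000e-03] [0.9 0.9 0.4] 94.1
wrist4 s1 1306 41.42145861504608 ((445.5610046386719, -24.843843460083008), 21.919519424438477)
wrist4 s2 2115 117.94441101183463 ((623.7724609375, -188.79904174804688), 22.192752838134766)
wrist4 panR 5380 76.26196129545787 ((622.8484497070312, -186.47476196289062), 46.361083984375)
wrist4 panL 14809 114.70865908542319 ((596.5392456054688, 27.842512130737305), 46.63164138793945)
scene4 s1 289 42.2868272990936 ((447.578125, -22.879384994506836), 23.608627319335938)
scene4 s2 67 119.68852847245444 ((632.013916015625, -181.2760467529297), 20.360157012939453)
scene4 panR 372 78.1546889986763 ((624.44189453125, -185.82977294921875), 47.90495300292969)
scene4 panL 965 116.55818391795015 ((597.8369140625, 28.861997604370117), 47.799137115478516)
```

View pics/scene4.png

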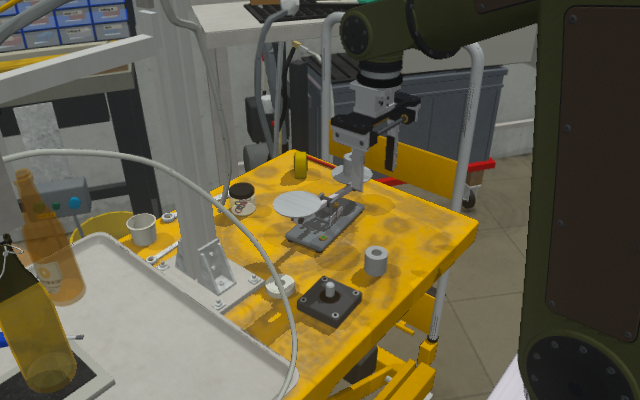

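The sleeve stands on the right pan, which is now 19 mm down. Sleeve 1 is next.

Request:
drive_tool([
  {"delta_pos":[-14,12,-25],"yaw":0,"hand":94},
  {"delta_pos":[-14,13,-35],"yaw":0,"hand":94},
  {"delta_pos":[-13,12,-30],"yaw":0,"hand":94},
  {"delta_pos":[0,0,-25],"yaw":0,"hand":90},
  {"delta_pos":[0,0,0],"yaw":0,"hand":80},
])

```text
clock: 7.25
eef_pos: [446.4, -24.5, 69.4]
eef_rot: [-3.141, 0.005, 0.003]
wrist_force: [0.1, 1.0, -0.5]
finger_gap: 86.2
```

Request:
drive_tool([
  {"delta_pos":[0,0,-20],"yaw":0,"hand":70},
  {"delta_pos":[0,0,-17],"yaw":0,"hand":60},
  {"delta_pos":[0,0,-5],"yaw":0,"hand":54},
  {"delta_pos":[0,0,0],"yaw":0,"hand":48},
  {"delta_pos":[0,0,0],"yaw":0,"hand":44},
], squeeze=15)

```text
clock: 7.67
eef_pos: [449.2, -25.3, 31.6]
eef_rot: [3.141, -0.001, 0.003]
wrist_force: [-0.0, -0.7, -0.2]
finger_gap: 53.6
```

Request:
drive_tool([
  {"delta_pos":[0,0,0],"yaw":0,"hand":36},
  {"delta_pos":[0,0,0],"yaw":0,"hand":30},
  {"delta_pos":[0,0,0],"yaw":0,"hand":30},
  {"delta_pos":[0,0,0],"yaw":0,"hand":30},
], squeeze=20)

```text
clock: 8.0
eef_pos: [449.1, -25.1, 31.6]
eef_rot: [3.141, -0.002, 0.003]
wrist_force: [-0.7, -0.8, 7.5]
finger_gap: 43.1
```

Request:
drive_tool([
  {"delta_pos":[0,0,5],"yaw":0,"hand":30},
  {"delta_pos":[0,0,15],"yaw":0,"hand":30},
  {"delta_pos":[0,0,25],"yaw":0,"hand":30},
  {"delta_pos":[0,0,30],"yaw":0,"hand":30},
  {"delta_pos":[0,0,35],"yaw":0,"hand":30},
])

```text
clock: 8.42
eef_pos: [447.3, -24.8, 141.2]
eef_rot: [-3.141, 0.002, 0.003]
wrist_force: [1.3, -0.2, -2.8]
finger_gap: 43.0
```

Request:
drive_tool([
  {"delta_pos":[10,4,35],"yaw":0,"hand":30},
  {"delta_pos":[30,11,20],"yaw":0,"hand":30},
  {"delta_pos":[35,13,0],"yaw":0,"hand":30},
  {"delta_pos":[35,13,0],"yaw":0,"hand":30},
  {"delta_pos":[25,8,0],"yaw":0,"hand":30},
])

```text
clock: 8.83
eef_pos: [585.1, 25.3, 196.1]
eef_rot: [-3.141, -0.001, 0.003]
wrist_force: [-0.5, 1.0, -1.9]
finger_gap: 43.0
```

Request:
drive_tool([
  {"delta_pos":[15,5,0],"yaw":0,"hand":30},
  {"delta_pos":[0,0,0],"yaw":0,"hand":30},
  {"delta_pos":[0,0,0],"yaw":0,"hand":30},
])

```text
clock: 9.08
eef_pos: [598.0, 29.3, 195.0]
eef_rot: [3.142, 0.001, 0.003]
wrist_force: [0.4, -0.0, -2.5]
finger_gap: 42.8
```

Request:
drive_tool([
  {"delta_pos":[-1,0,-15],"yaw":0,"hand":30},
  {"delta_pos":[0,0,-15],"yaw":0,"hand":30},
  {"delta_pos":[0,0,-8],"yaw":0,"hand":30},
  {"delta_pos":[0,0,-5],"yaw":0,"hand":30},
  {"delta_pos":[0,0,-3],"yaw":0,"hand":30},
])

```text
clock: 9.5
eef_pos: [596.8, 28.9, 149.3]
eef_rot: [3.142, 0.0, 0.003]
wrist_force: [-0.1, -0.2, -1.6]
finger_gap: 42.6
```

Request:
drive_tool([
  {"delta_pos":[0,0,-3],"yaw":0,"hand":30},
  {"delta_pos":[0,0,-3],"yaw":0,"hand":30},
  {"delta_pos":[0,0,-2],"yaw":0,"hand":30},
  {"delta_pos":[0,0,-2],"yaw":0,"hand":30},
  {"delta_pos":[0,0,-2],"yaw":0,"hand":30},
])

```text
clock: 9.92
eef_pos: [597.4, 29.2, 137.6]
eef_rot: [-3.141, -0.001, 0.003]
wrist_force: [0.4, 1.5, -0.6]
finger_gap: 42.8
```

Request:
drive_tool([
  {"delta_pos":[0,0,-1],"yaw":0,"hand":30},
  {"delta_pos":[0,0,0],"yaw":0,"hand":30},
  {"delta_pos":[0,0,0],"yaw":0,"hand":30},
])

```text
clock: 10.17
eef_pos: [597.3, 29.1, 136.5]
eef_rot: [-3.142, -0.0, 0.003]
wrist_force: [0.3, 0.1, -0.4]
finger_gap: 42.9
```

```bash
python3 look.py 5 side; python3 - <<'E'
from h import *
W=cloud(load("side5"))
for b in((540,575,-10,70),(630,690,-250,-130)):
    m=(W[...,0]>b[0])&(W[...,0]<b[1])&(W[...,1]>b[2])&(W[...,1]<b[3])&(W[...,2]>65)&(W[...,2]<120);p=W[m];print(len(p),np.percentile(p[:,2],[10,25,50,75,90]))
E
```

```text
10.1667 [597.3  29.1 136.5] [-3.142e+00 -0.000e+00  3.000e-03] [ 0.3  0.1 -0.4] 42.9
211 [102.53673125 103.22699228 104.03841944 104.69885435 105.66670083]
284 [ 85.39100612  86.06941782  86.61257085  87.33663017 103.35517795]
```

Request:
drive_tool([
  {"delta_pos":[0,0,-1],"yaw":0,"hand":30},
  {"delta_pos":[0,0,-1],"yaw":0,"hand":30},
  {"delta_pos":[0,0,0],"yaw":0,"hand":30},
  {"delta_pos":[0,0,0],"yaw":0,"hand":30},
])

```text
clock: 10.55
eef_pos: [597.2, 29.1, 134.3]
eef_rot: [-3.142, -0.0, 0.003]
wrist_force: [0.6, 0.9, -0.5]
finger_gap: 42.8
```

Request:
drive_tool([
  {"delta_pos":[0,0,0],"yaw":0,"hand":30},
])

```text
clock: 10.63
eef_pos: [597.2, 29.1, 134.4]
eef_rot: [3.142, -0.0, 0.003]
wrist_force: [0.2, 0.1, -0.1]
finger_gap: 42.5
```

Request:
drive_tool([
  {"delta_pos":[0,0,0],"yaw":0,"hand":30},
])

```text
clock: 10.72
eef_pos: [597.2, 29.1, 134.4]
eef_rot: [3.142, -0.0, 0.003]
wrist_force: [0.4, 0.6, 0.7]
finger_gap: 43.1
```

Request:
drive_tool([
  {"delta_pos":[0,0,0],"yaw":0,"hand":41},
  {"delta_pos":[0,0,0],"yaw":0,"hand":44},
  {"delta_pos":[0,0,0],"yaw":0,"hand":47},
  {"delta_pos":[0,0,0],"yaw":0,"hand":54},
  {"delta_pos":[0,0,0],"yaw":0,"hand":64},
])

```text
clock: 11.13
eef_pos: [597.2, 29.0, 134.3]
eef_rot: [3.142, 0.0, 0.003]
wrist_force: [-0.4, -0.7, 0.4]
finger_gap: 56.9
```

Request:
drive_tool([
  {"delta_pos":[0,0,0],"yaw":0,"hand":74},
  {"delta_pos":[0,0,5],"yaw":0,"hand":78},
  {"delta_pos":[0,0,20],"yaw":0,"hand":82},
  {"delta_pos":[0,0,30],"yaw":0,"hand":86},
  {"delta_pos":[0,0,25],"yaw":0,"hand":90},
])

```text
clock: 11.55
eef_pos: [597.1, 29.1, 216.1]
eef_rot: [3.142, -0.0, 0.003]
wrist_force: [0.1, 0.5, 0.2]
finger_gap: 88.3
```

Request:
drive_tool([
  {"delta_pos":[-28,-30,10],"yaw":0,"hand":94},
  {"delta_pos":[-28,-35,0],"yaw":0,"hand":94},
  {"delta_pos":[-10,-35,0],"yaw":0,"hand":94},
  {"delta_pos":[0,-25,0],"yaw":0,"hand":94},
  {"delta_pos":[0,0,0],"yaw":0,"hand":94},
])

```text
clock: 11.97
eef_pos: [533.0, -96.7, 225.0]
eef_rot: [3.141, -0.001, -0.001]
wrist_force: [0.1, 1.2, -0.6]
finger_gap: 93.9
```

Request:
drive_tool([
  {"delta_pos":[0,0,0],"yaw":0,"hand":94},
  {"delta_pos":[0,0,0],"yaw":0,"hand":94},
  {"delta_pos":[0,0,0],"yaw":0,"hand":94},
  {"delta_pos":[0,0,0],"yaw":0,"hand":94},
  {"delta_pos":[0,0,0],"yaw":0,"hand":94},
])

```text
clock: 12.38
eef_pos: [533.7, -92.3, 224.2]
eef_rot: [-3.141, 0.0, 0.004]
wrist_force: [-0.4, 0.2, -0.3]
finger_gap: 93.8
```

```bash
python3 look.py 6 wrist side scene; cat >bal.py <<'E'
import sys
from h import *
for n in sys.argv[1:]:
    W=cloud(load(n))
    for nm,b in(("R",(580,690,-250,-130)),("L",(540,660,-30,90))):
        m=(W[...,0]>b[0])&(W[...,0]<b[1])&(W[...,1]>b[2])&(W[...,1]<b[3])
        q=W[m]
        hp=q[:,2]; pan=q[(hp>70)&(hp<122)]; 
        hist,e=np.histogram(pan[:,2],bins=np.arange(70,123,2)); z=e[hist.argmax()]+1
        p=q[abs(hp-z)<5];t=q[(hp>z+36)&(hp<z+48)]
        f=lambda p:(cv2.minEnclosingCircle(cv2.convexHull(p[:,:2].astype(np.float32))) if len(p)>10 else None)
        print(n,nm,"pan z %.1f"%np.median(p[:,2]),f(p),"sleeve",len(t),np.median(t[:,2]) if len(t) else None,f(t))
E
python3 bal.py wrist6 side6 scene6
```

```text
12.3833 [533.7 -92.3 224.2] [-3.141  0.     0.004] [-0.4  0.2 -0.3] 93.8
wrist6 R pan z 89.6 ((625.7560424804688, -188.67002868652344), 46.2822265625) sleeve 2524 131.35586835789127 ((625.0137939453125, -190.2354736328125), 22.167633056640625)
wrist6 L pan z 101.3 ((596.267822265625, 29.49700355529785), 46.459922790527344) sleeve 2533 143.00117756307512 ((593.9973754882812, 28.878694534301758), 22.13197135925293)
side6 R pan z 89.3 ((632.9461669921875, -202.14151000976562), 43.24248504638672) sleeve 164 130.6764638114175 ((628.2945556640625, -194.681640625), 21.888586044311523)
side6 L pan z 100.9 ((595.4449462890625, 27.8311767578125), 46.92476272583008) sleeve 197 142.27476099314714 ((595.37255859375, 28.38619041442871), 22.970470428466797)
scene6 R pan z 91.5 ((626.2509155273438, -187.5381622314453), 47.570655822753906) sleeve 104 132.71210872215028 ((625.9280395507812, -189.15032958984375), 24.593399047851562)
scene6 L pan z 103.1 ((597.7196044921875, 30.816499710083008), 47.35337448120117) sleeve 258 144.29806551727023 ((595.52685546875, 32.76167678833008), 23.257707595825195)
```

View pics/wrist6.png

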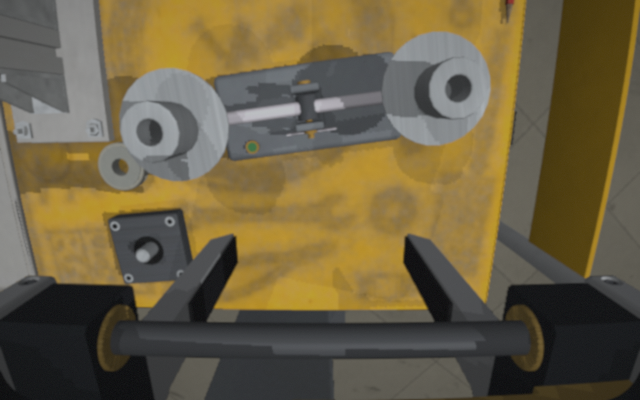

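All three cameras show the right pan lower, 89.5 against 101.2 mm (tilt about -0.053), so the right sleeve is the heavier. I'll fetch it from the right pan and get the pin position from the same picture.

Request:
drive_tool([
  {"delta_pos":[25,-26,0],"yaw":0,"hand":94},
  {"delta_pos":[25,-27,0],"yaw":0,"hand":94},
  {"delta_pos":[25,-27,-15],"yaw":0,"hand":94},
  {"delta_pos":[17,-18,-20],"yaw":0,"hand":94},
  {"delta_pos":[0,0,-10],"yaw":0,"hand":94},
])

```text
clock: 12.95
eef_pos: [626.5, -193.8, 175.5]
eef_rot: [-3.141, 0.003, 0.001]
wrist_force: [-1.2, -0.1, -1.7]
finger_gap: 94.1
```

Request:
drive_tool([
  {"delta_pos":[0,0,-20],"yaw":0,"hand":84},
  {"delta_pos":[0,0,-20],"yaw":0,"hand":74},
  {"delta_pos":[0,0,-12],"yaw":0,"hand":64},
  {"delta_pos":[0,0,-6],"yaw":0,"hand":60},
  {"delta_pos":[0,0,0],"yaw":0,"hand":56},
])

```text
clock: 13.37
eef_pos: [625.1, -190.6, 120.3]
eef_rot: [-3.141, 0.002, 0.003]
wrist_force: [-0.6, -0.5, -0.6]
finger_gap: 64.2
```

```bash
python3 - <<'E'
from h import *
W=cloud(load("wrist6"))
m=(abs(W[...,0]-454)<20)&(abs(W[...,1]-104)<20)&(W[...,2]>44)&(W[...,2]<48);p=W[m]
print(len(p),cv2.minEnclosingCircle(p[:,:2].astype(np.float32)),np.median(p[:,2]),p.min(0),p.max(0))
m=(abs(W[...,0]-452)<70)&(abs(W[...,1]-107)<70)&(W[...,2]>17)&(W[...,2]<26);p=W[m]
print(cv2.minAreaRect(p[:,:2].astype(np.float32)))
E
```

```text
113 ((454.93609619140625, 102.57054901123047), 7.599237442016602) 45.26844981863297 [448.44936856  95.64142971  44.04305443] [461.81064363 109.75660543  46.89048957]
((452.07623291015625, 107.52944946289062), (84.68294525146484, 84.6052017211914), 5.9224042892456055)
```

Request:
drive_tool([
  {"delta_pos":[0,0.5,-1],"yaw":0,"hand":54},
  {"delta_pos":[0,0,0],"yaw":0,"hand":50},
  {"delta_pos":[0,0,0],"yaw":0,"hand":46},
  {"delta_pos":[0,0,0],"yaw":0,"hand":42},
  {"delta_pos":[0,0,0],"yaw":0,"hand":36},
], squeeze=12)

```text
clock: 13.78
eef_pos: [625.8, -190.6, 120.8]
eef_rot: [3.141, -0.001, 0.003]
wrist_force: [1.7, 0.1, 1.0]
finger_gap: 44.1
```

Request:
drive_tool([
  {"delta_pos":[0,0,0],"yaw":0,"hand":30},
  {"delta_pos":[0,0,0],"yaw":0,"hand":30},
  {"delta_pos":[0,0,0],"yaw":0,"hand":30},
], squeeze=20)

```text
clock: 14.03
eef_pos: [625.7, -190.6, 120.3]
eef_rot: [3.141, -0.001, 0.003]
wrist_force: [1.4, -0.5, -0.0]
finger_gap: 44.0
```

Request:
drive_tool([
  {"delta_pos":[0,0,2],"yaw":0,"hand":30},
  {"delta_pos":[0,0,2],"yaw":0,"hand":30},
  {"delta_pos":[0,0,2],"yaw":0,"hand":30},
  {"delta_pos":[0,0,2],"yaw":0,"hand":30},
  {"delta_pos":[0,0,2],"yaw":0,"hand":30},
])

```text
clock: 14.45
eef_pos: [625.4, -190.6, 130.2]
eef_rot: [-3.141, 0.0, 0.003]
wrist_force: [0.8, 0.2, -1.5]
finger_gap: 44.2
```

Request:
drive_tool([
  {"delta_pos":[0,0,2],"yaw":0,"hand":30},
  {"delta_pos":[0,0,2],"yaw":0,"hand":30},
  {"delta_pos":[0,0,2],"yaw":0,"hand":30},
  {"delta_pos":[0,0,2],"yaw":0,"hand":30},
  {"delta_pos":[0,0,2],"yaw":0,"hand":30},
])

```text
clock: 14.87
eef_pos: [625.4, -190.5, 140.1]
eef_rot: [-3.141, 0.001, 0.003]
wrist_force: [0.5, -0.8, -4.8]
finger_gap: 44.1
```

Request:
drive_tool([
  {"delta_pos":[0,0,3],"yaw":0,"hand":30},
  {"delta_pos":[0,0,5],"yaw":0,"hand":30},
  {"delta_pos":[0,0,10],"yaw":0,"hand":30},
  {"delta_pos":[0,0,20],"yaw":0,"hand":30},
  {"delta_pos":[-5,5,20],"yaw":0,"hand":30},
])

```text
clock: 15.28
eef_pos: [620.6, -186.0, 199.0]
eef_rot: [-3.141, 0.001, 0.002]
wrist_force: [-1.1, -0.3, -3.4]
finger_gap: 44.3
```

```bash
python3 look.py 7 side; python3 bal.py side7
```

```text
15.2833 [ 620.6 -186.   199. ] [-3.141e+00  1.000e-03  2.000e-03] [-1.1 -0.3 -3.4] 44.3
side7 R pan z 109.0 ((629.9259033203125, -192.69996643066406), 46.34171676635742) sleeve 0 None None
side7 L pan z 81.4 ((596.7031860351562, 26.967098236083984), 46.55911636352539) sleeve 204 122.70372090525424 ((593.583740234375, 27.689311981201172), 22.9569034576416)
```

Request:
drive_tool([
  {"delta_pos":[-18,32,0],"yaw":0,"hand":30},
  {"delta_pos":[-18,32,0],"yaw":0,"hand":30},
  {"delta_pos":[-18,32,0],"yaw":0,"hand":30},
  {"delta_pos":[-18,32,0],"yaw":0,"hand":30},
  {"delta_pos":[-18,32,0],"yaw":0,"hand":30},
])

```text
clock: 15.75
eef_pos: [529.5, -24.3, 198.4]
eef_rot: [3.142, -0.001, 0.003]
wrist_force: [0.8, 0.8, -2.3]
finger_gap: 43.9
```

Request:
drive_tool([
  {"delta_pos":[-18,32,0],"yaw":0,"hand":30},
  {"delta_pos":[-18,32,-15],"yaw":0,"hand":30},
  {"delta_pos":[-18,32,-20],"yaw":0,"hand":30},
  {"delta_pos":[-18,27,-25],"yaw":0,"hand":30},
  {"delta_pos":[-4,6,-25],"yaw":0,"hand":30},
])

```text
clock: 16.17
eef_pos: [452.7, 106.3, 113.1]
eef_rot: [-3.141, -0.001, 0.005]
wrist_force: [0.9, -0.7, -3.7]
finger_gap: 44.4
```

Request:
drive_tool([
  {"delta_pos":[0,0,-10],"yaw":0,"hand":30},
  {"delta_pos":[0,0,0],"yaw":0,"hand":30},
  {"delta_pos":[0,0,0],"yaw":0,"hand":30},
])

```text
clock: 16.42
eef_pos: [455.6, 102.8, 104.0]
eef_rot: [3.142, -0.001, 0.002]
wrist_force: [1.1, 0.2, -2.9]
finger_gap: 44.4
```

```bash
python3 look.py 8 wrist scene side; python3 - <<'E'
from h import *
from cell import manip
t=np.array(manip.read_state()["eef_pos"]);print(t)
for n in("wrist8","scene8","side8"):
    W=cloud(load(n))
    for nm,r,zc,dz in(("held",30,t[2]+12,5),):
        d=np.hypot(W[...,0]-t[0],W[...,1]-t[1])
        m=(d<r)&(abs(W[...,2]-zc)<dz);p=W[m]
        if len(p)<10: print(n,len(p));continue
        # sleeve only: |dy|<20
        print(n,len(p),"z",np.percentile(p[:,2],[10,50,90]).round(1),"x",p[:,0].min(),p[:,0].max(),"y",p[:,1].min(),p[:,1].max())
E
```

```text
16.4167 [455.6 102.8 104. ] [ 3.142e+00 -1.000e-03  2.000e-03] [ 1.1  0.2 -2.9] 44.4
[455.80007028 102.70482239 104.55521427]
wrist8 5076 z [113.3 114.3 115.3] x 433.3143982682023 476.4063034063093 y 74.08817912272285 131.33490247087997
scene8 292 z [113.3 116.1 117.7] x 433.9997955087826 473.7305208212083 y 75.50250089381052 130.81500020668102
side8 107 z [112.8 114.4 116.7] x 435.10769737007 477.3577288139653 y 75.18145201585492 130.53678604936306
```

View pics/wrist8.png

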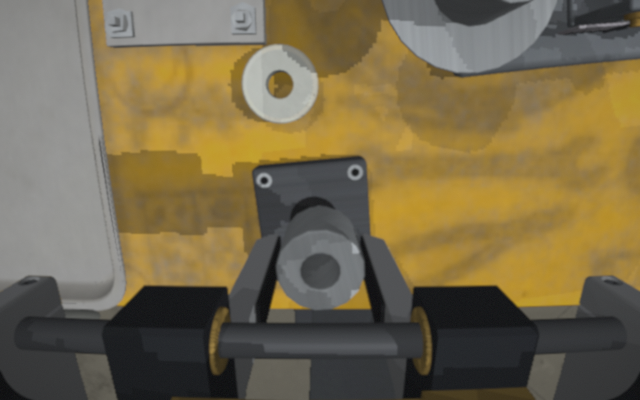

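View pics/scene8.png

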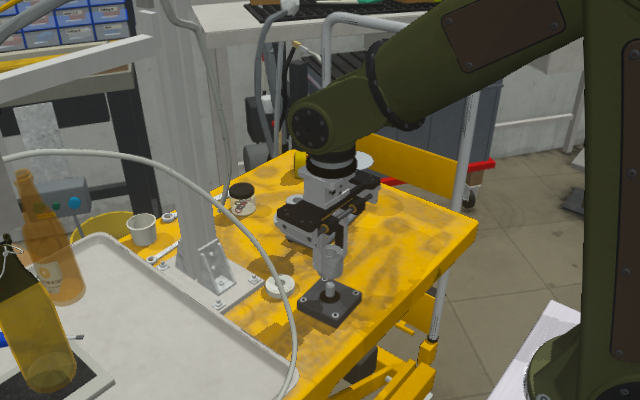

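View pics/side8.png

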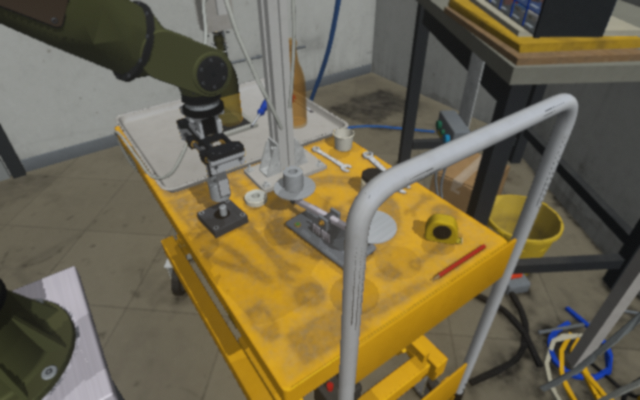

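The sleeve and pin line up to about 1 mm. I'll descend slowly and watch the force.

Request:
drive_tool([
  {"delta_pos":[0,0,-10],"yaw":0,"hand":30},
  {"delta_pos":[0,0,-8],"yaw":0,"hand":30},
  {"delta_pos":[0,0,-4],"yaw":0,"hand":30},
  {"delta_pos":[0,0,0],"yaw":0,"hand":30},
])

```text
clock: 16.9
eef_pos: [454.0, 103.1, 80.0]
eef_rot: [3.141, 0.002, 0.003]
wrist_force: [-0.8, -0.2, -4.0]
finger_gap: 44.5
```

Request:
drive_tool([
  {"delta_pos":[0,0,-1.5],"yaw":0,"hand":30},
  {"delta_pos":[0,0,-1.5],"yaw":0,"hand":30},
  {"delta_pos":[0,0,-1],"yaw":0,"hand":30},
])

```text
clock: 17.15
eef_pos: [454.7, 103.4, 77.3]
eef_rot: [-3.142, -0.0, 0.003]
wrist_force: [0.1, -0.4, -2.7]
finger_gap: 44.1
```

Request:
drive_tool([
  {"delta_pos":[0,0,-1],"yaw":0,"hand":30},
  {"delta_pos":[0,0,-1],"yaw":0,"hand":30},
])

```text
clock: 17.32
eef_pos: [454.7, 103.4, 75.3]
eef_rot: [-3.142, -0.0, 0.003]
wrist_force: [-0.9, -0.6, -4.4]
finger_gap: 44.6
```

Request:
drive_tool([
  {"delta_pos":[0.5,-0.5,-1],"yaw":0,"hand":30},
  {"delta_pos":[0,0,-1],"yaw":0,"hand":30},
])

```text
clock: 17.48
eef_pos: [455.2, 102.8, 73.2]
eef_rot: [-3.142, -0.0, 0.003]
wrist_force: [0.1, -0.2, -2.9]
finger_gap: 44.0
```

Request:
drive_tool([
  {"delta_pos":[0,0,-1],"yaw":0,"hand":30},
  {"delta_pos":[0,0,-1],"yaw":0,"hand":30},
])

```text
clock: 17.65
eef_pos: [455.1, 102.9, 71.2]
eef_rot: [-3.142, -0.0, 0.003]
wrist_force: [-0.6, -0.3, -3.8]
finger_gap: 44.0
```

Request:
drive_tool([
  {"delta_pos":[0,0,-1],"yaw":0,"hand":30},
  {"delta_pos":[0,0,-1],"yaw":0,"hand":30},
])

```text
clock: 17.82
eef_pos: [455.1, 102.9, 69.1]
eef_rot: [3.142, 0.0, 0.003]
wrist_force: [1.2, 0.4, -2.9]
finger_gap: 44.4
```

The bottom is now about 7 mm below the pin top with no contact force, so the pin has entered the bore. I'll keep going.

Request:
drive_tool([
  {"delta_pos":[0,0,-1.5],"yaw":0,"hand":30},
  {"delta_pos":[0,0,-1.5],"yaw":0,"hand":30},
])

```text
clock: 17.98
eef_pos: [455.1, 102.9, 66.2]
eef_rot: [-3.142, -0.0, 0.003]
wrist_force: [0.4, 0.8, -3.5]
finger_gap: 44.1
```

Request:
drive_tool([
  {"delta_pos":[0,0,-1.5],"yaw":0,"hand":30},
  {"delta_pos":[0,0,-1.5],"yaw":0,"hand":30},
])

```text
clock: 18.15
eef_pos: [455.1, 102.9, 63.1]
eef_rot: [3.142, 0.0, 0.003]
wrist_force: [0.7, 0.7, -3.7]
finger_gap: 44.2
```

Request:
drive_tool([
  {"delta_pos":[0,0,-1.5],"yaw":0,"hand":30},
  {"delta_pos":[0,0,-1.5],"yaw":0,"hand":30},
])

```text
clock: 18.32
eef_pos: [455.1, 102.9, 60.1]
eef_rot: [-3.142, 0.0, 0.003]
wrist_force: [-0.9, 0.1, -2.9]
finger_gap: 44.4
```

Request:
drive_tool([
  {"delta_pos":[0,0,-1],"yaw":0,"hand":30},
  {"delta_pos":[0,0,-1],"yaw":0,"hand":30},
])

```text
clock: 18.48
eef_pos: [455.1, 102.9, 58.1]
eef_rot: [-3.142, 0.0, 0.003]
wrist_force: [-0.4, 0.0, -4.3]
finger_gap: 44.2
```

Request:
drive_tool([
  {"delta_pos":[0,0,-1],"yaw":0,"hand":30},
  {"delta_pos":[0,0,-1],"yaw":0,"hand":30},
])

```text
clock: 18.65
eef_pos: [455.1, 102.9, 56.2]
eef_rot: [-3.142, -0.0, 0.003]
wrist_force: [0.2, 0.1, -3.3]
finger_gap: 44.1
```

Request:
drive_tool([
  {"delta_pos":[0,0,-1],"yaw":0,"hand":30},
  {"delta_pos":[0,0,-0.5],"yaw":0,"hand":30},
])

```text
clock: 18.82
eef_pos: [455.1, 102.8, 54.6]
eef_rot: [3.142, 0.0, 0.003]
wrist_force: [-0.2, -0.2, -4.0]
finger_gap: 44.5
```

Request:
drive_tool([
  {"delta_pos":[0,0,-0.5],"yaw":0,"hand":30},
  {"delta_pos":[0,0,-0.5],"yaw":0,"hand":30},
])

```text
clock: 18.98
eef_pos: [455.1, 102.9, 53.7]
eef_rot: [3.142, 0.0, 0.003]
wrist_force: [0.6, -1.0, -3.2]
finger_gap: 44.3
```

Request:
drive_tool([
  {"delta_pos":[0,0,-0.5],"yaw":0,"hand":30},
  {"delta_pos":[0,0,-0.5],"yaw":0,"hand":30},
])

```text
clock: 19.15
eef_pos: [455.2, 102.9, 53.0]
eef_rot: [-3.142, -0.0, 0.003]
wrist_force: [-5.2, -1.4, 10.2]
finger_gap: 44.4
```

Request:
drive_tool([
  {"delta_pos":[0,0,-0.5],"yaw":0,"hand":30},
  {"delta_pos":[0,0,0],"yaw":0,"hand":30},
])

```text
clock: 19.32
eef_pos: [455.2, 102.9, 53.0]
eef_rot: [3.142, -0.0, 0.003]
wrist_force: [-5.4, -1.8, 9.5]
finger_gap: 44.3
```

Request:
drive_tool([
  {"delta_pos":[0,0,-0.5],"yaw":0,"hand":30},
  {"delta_pos":[0,0,0],"yaw":0,"hand":30},
])

```text
clock: 19.48
eef_pos: [455.3, 102.9, 53.0]
eef_rot: [-3.142, -0.001, 0.003]
wrist_force: [-8.1, -2.2, 18.5]
finger_gap: 44.4
```

Contact came at TCP z 53.0, the height expected for the seat. I'll ease off and then release.

Request:
drive_tool([
  {"delta_pos":[0,0,0.8],"yaw":0,"hand":30},
  {"delta_pos":[0,0,0],"yaw":0,"hand":42},
  {"delta_pos":[0,0,0],"yaw":0,"hand":46},
  {"delta_pos":[0,0,0],"yaw":0,"hand":50},
  {"delta_pos":[0,0,0],"yaw":0,"hand":58},
])

```text
clock: 19.9
eef_pos: [455.2, 102.9, 52.5]
eef_rot: [-3.142, -0.0, 0.003]
wrist_force: [0.4, 0.5, 0.4]
finger_gap: 53.3
```

Request:
drive_tool([
  {"delta_pos":[0,0,0],"yaw":0,"hand":68},
  {"delta_pos":[0,0,0],"yaw":0,"hand":74},
  {"delta_pos":[0,0,10],"yaw":0,"hand":78},
  {"delta_pos":[0,0,30],"yaw":0,"hand":82},
  {"delta_pos":[0,0,35],"yaw":0,"hand":86},
])

```text
clock: 20.32
eef_pos: [454.1, 102.7, 127.8]
eef_rot: [3.141, 0.004, 0.003]
wrist_force: [0.9, 0.2, 0.6]
finger_gap: 84.5
```

Request:
drive_tool([
  {"delta_pos":[-10,-20,35],"yaw":0,"hand":90},
  {"delta_pos":[-20,-25,30],"yaw":0,"hand":90},
  {"delta_pos":[-20,-25,0],"yaw":0,"hand":90},
  {"delta_pos":[0,0,0],"yaw":0,"hand":90},
  {"delta_pos":[0,0,0],"yaw":0,"hand":90},
])

```text
clock: 20.73
eef_pos: [405.9, 33.5, 192.2]
eef_rot: [-3.142, -0.002, 0.001]
wrist_force: [0.1, 0.5, -0.0]
finger_gap: 89.8
```

```bash
python3 look.py 9 wrist scene side; python3 bal.py wrist9 side9 scene9; python3 - <<'E'
from h import *
for n in("wrist9","scene9","side9"):
    W=cloud(load(n))
    m=(np.hypot(W[...,0]-455,W[...,1]-103)<30)&(W[...,2]>58)&(W[...,2]<75);p=W[m]
    if len(p)>9: print(n,len(p),np.median(p[:,2]),cv2.minEnclosingCircle(p[:,:2].astype(np.float32)))
    A=np.c_[p[:,:2]-[455,103],np.ones(len(p))];k=abs(p[:,2]-np.median(p[:,2]))<3;print("plane",np.linalg.lstsq(A[k],p[k,2],rcond=None)[0])
E
```

```text
20.7333 [405.9  33.5 192.2] [-3.142e+00 -2.000e-03  1.000e-03] [ 0.1  0.5 -0. ] 89.8
wrist9 R pan z nan None sleeve 0 None None
wrist9 L pan z 81.6 ((559.4716796875, 28.678356170654297), 27.647281646728516) sleeve 0 None None
side9 R pan z 109.0 ((629.876220703125, -191.43040466308594), 46.51335144042969) sleeve 0 None None
side9 L pan z 81.2 ((596.8665771484375, 26.658803939819336), 46.31494140625) sleeve 206 122.64749745466679 ((595.8218994140625, 26.846738815307617), 22.81093978881836)
scene9 R pan z 75.2 ((617.4152221679688, -149.20095825195312), 18.93423080444336) sleeve 9 111.65357060814983 None
scene9 L pan z 83.5 ((595.3267211914062, 29.638263702392578), 47.22874069213867) sleeve 270 124.75683665292354 ((595.2069702148438, 30.70259666442871), 23.23727035522461)
wrist9 1762 63.32875339488359 ((454.58160400390625, 103.14989471435547), 22.297475814819336)
plane [-7.23927770e-03 -1.33374286e-04  6.33060568e+01]
scene9 374 64.29658401069815 ((455.63763427734375, 104.7484130859375), 23.415990829467773)
plane [ 9.36540453e-03 -1.14824134e-02  6.44712871e+01]
side9 203 62.61927793228915 ((453.4143981933594, 101.05532836914062), 23.28211212158203)
plane [-2.40504918e-03  1.07443229e-03  6.26004952e+01]
  return _methods._mean(a, axis=axis, dtype=dtype,
  ret = ret.dtype.type(ret / rcount)
```

View pics/wrist9.png

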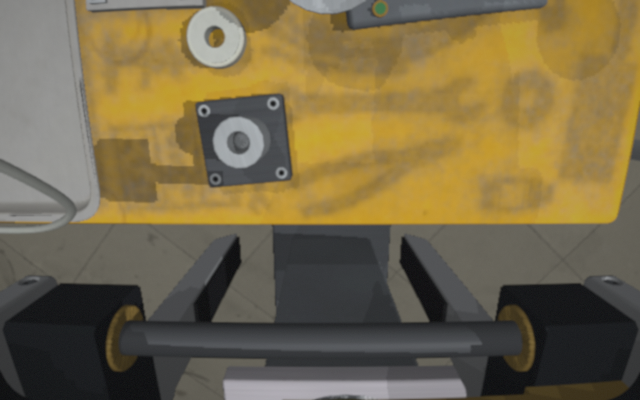

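View pics/scene9.png

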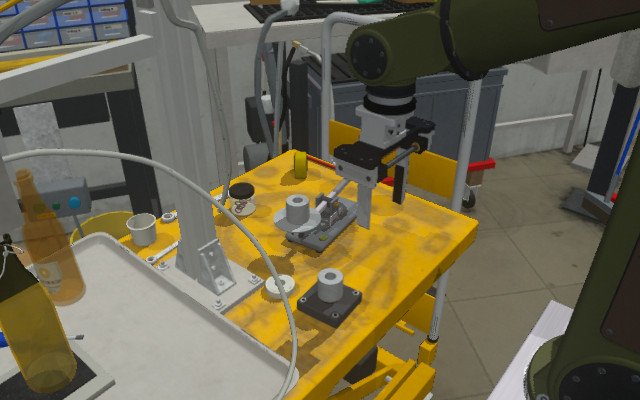

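Wrist view: the sleeve is seated on the block with the pin visible in its bore at (240,142). Its top is at z 63–64 and level (22 + 42 = 64 expected). The scene view shows the lighter sleeve upright on the left pan at (297,208), and the bystanders have not moved. I'll hand in.

```bash
python3 -c "
from cell import manip
print(manip.sign_off())"
```

```text
the job is handed in; nothing more can be done
None
```

The job is done and handed in at about 21 s of the 72 s limit: the heavier sleeve is over the pin and fully down on the block, and the lighter one stands on the left pan.

- **Weighing:** I set one sleeve on each pan and let go. About 1.3 s later all three cameras showed the right pan about 12 mm lower (89.5 against 101.2 mm), a beam tilt of about -0.053 rad. The right sleeve was therefore the heavier. The wrist force when lifting agreed, at about 3.6 N against 2.5 N.
- **Fitting:** The pin went into the bore with no contact force until the sleeve met the block at the expected height. The highest force I read was about 20 N, after one further small step down; I then eased off and released.
- **Last checks:**
  - **Heavier sleeve:** its top is at 63–64 mm (64 expected) and level to within about 0.01 rad, with the pin visible in the bore.
  - **Lighter sleeve:** it stands upright and centred on its pan.
  - **Other things:** the jar, tape measure and thread tape looked unmoved, but I judged that by eye and did not measure it.
  - **Gripper:** it is clear of everything.
- **Disagreements:** The cameras differed by about 2 mm in height and 2–4 mm sideways, in line with their calibration. The last reading of the empty right pan from the scene camera was wrong because the gripper blocked its view.

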